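# Set a slide-box clamp: seat the thumbscrew, back off a quarter turn, hold

## Task

Two identical screw clamps stand on the bench; work on the one that has the slide box under its foot. Turn its thumbscrew clockwise (seen from above) until it comes up hard against its stop, then back it off by a quarter turn so that the foot stands just clear of the box, and finish with the gripper still holding the thumbscrew at that setting. Leave the other clamp and the things around alone.

Things in the scene. Friction and masses are not known exactly. Their poses are not given: they have to be found in the camera images.
- clamp: bare-metal C-shaped screw clamp, fixed to the worktop: base plate 165x110x12 mm (reaching 60 mm to -x and 105 mm to +x of the origin), column 26x50 mm at its +x end, overhead arm 36 mm wide with its top 102 mm above the worktop, and a winged thumbscrew upright on top of the arm. Origin: on the screw axis at the worktop; x points along the overhead arm towards the column, z up. This is the clamp to set: a lidded slide box (84x62x40 mm) is fixed on its base under the foot.
- clamp_wings (a point): centre of the thumbscrew's wings on the clamp to set, on the screw axis, 134 mm above the worktop. The wings are one upright flat steel bar, flat faces 9 mm apart and 42 mm long (rounded ends to 51 mm), from 119 to 148 mm above the worktop, on a 14 mm thick neck; take it across the flat faces from above. The point's x axis runs along the wings, z up. Its height does not change as it turns (the screw is captive and drives the foot).
- clamp_screw (a joint): angle of that thumbscrew, rad: 0 at its hard stop (foot seated on the box), growing as it is turned back counter-clockwise seen from above, up to 3.6; at 0 the wings lie along the clamp's x axis (along the overhead arm), at a quarter turn (1.57) they stand square across it. It starts between 0.7 and 2.3. It turns stiffly (about 0.05 N m of friction) and stays where it is left; the foot moves 1.6 mm per rad.
- spare: bare-metal C-shaped screw clamp, fixed to the worktop: base plate 165x110x12 mm (reaching 60 mm to -x and 105 mm to +x of the origin), column 26x50 mm at its +x end, overhead arm 36 mm wide with its top 102 mm above the worktop, and a winged thumbscrew upright on top of the arm. Origin: on the screw axis at the worktop; x points along the overhead arm towards the column, z up. This is the other clamp, with nothing under its foot; leave it alone.
- spare_wing_end (a point): end of one wing of the other clamp's thumbscrew, 21 mm from its screw axis and 134 mm above the worktop
- specimen_cup_2: closed specimen cup, 53 mm wide, 59 mm tall, standing in front; a bystander, origin at its underside
- label_roll: roll of labels, 56 mm across, 26 mm tall, lying between the two clamps; a bystander, origin at its underside
- timer: bench timer 62x62x22 mm, a bystander, origin at its underside
- tape_roll: roll of tape, 66 mm across, 19 mm tall, a bystander, origin at its underside
- bottle_1: reagent bottle, 48 mm wide, 95 mm tall, a bystander, origin at its underside

How it is judged:
By the outcome, as a careful person would: the job done as asked, in the order asked, and still so for the second after the job is handed in, while the arm keeps its last pose, push and grip.
It also fails if it takes over 48 s, if anything falls off the work surface, if the arm or the gripper's body presses on something with over 40 N, if the wrist force passes 120 N, or if a joint passes its speed limit or range.

## Robot

A 6-joint arm with a two-finger parallel gripper is mounted at the origin on a cart in front of the work surface, level with it; the furniture and walls round the work are solid. World frame = base frame: x ahead of the robot, y to its left, z up, the work surface at z = 0. Lengths are in mm, angles in rad, forces in N, time in s.
With the tool pointing down it reaches from about 400 to 925 mm from the base axis. Payload 12.5 kg.
Tool frame: the origin (TCP) lies on the centre line of the jaws, within the pads' length; the fingertips stand 8 mm ahead of it and the grasp point (between the pads) lies 11 mm behind it; z points along the fingers, x is the direction in which the jaws open and shut, and the axes are right-handed (so a half turn about z gives the same grasp; the last joint's range is limited). The gripper opens to 95 mm and grips with 3 to 60 N. Pads are 20 mm wide; open, the fingers measure 119 mm over their backs; the gripper's body (75 mm by 180 mm) begins 59 mm behind the grasp point.
Start: joints at [-1.442, 0.491, 1.559, -0, 1.092, -0.106], TCP at [145.427, -607.862, 222.661] pointing down, gripper open.
Joint ranges: [-3.1, 3.1], [-0.84, 2.19], [0.05, 2.79], [-1.13, 4.28], [0.06, 2.93], [-2.69, 2.69]. Speed limits (rad/s): [2.22, 2.22, 2.79, 3.14, 3.14, 3.14].

## Interface

Orientations are given as [roll, pitch, yaw] about the fixed x, y, z axes, in that order (R = Rz(yaw) Ry(pitch) Rx(roll)).
In Python, from cell import env gives the robot as it stands. The module is installed in compiled form; this text tells all that it offers.
- The arm moves only by the tool send_rows, never from a script. Its argument "moves" is a list that holds one entry, the list of rows, each a list of 6 numbers: the shift along the tool's x, y, z as a fraction of full scale, then the turn, a rotation vector about the tool's x, y, z as a fraction of full scale. A call has 1 to 12 rows; each row is the pose to reach, as a shift and turn from the pose commanded when the call began, along the tool's axes at that moment; what a row does not reach only later rows make up. Full scale, the value 1, is 0.3 m for a shift and 90 degrees for a turn. A row lasts 1/12 s, in which the tool goes at most 41.7 mm and 7.16 degrees, less where a joint would pass 70% of its speed; a pose out of reach is approached as far as the arm can. A call with a number of a shift or a turn outside -1 to 1 is refused whole. A call with a gripper value outside its range is refused whole. "grip" is the gripper's target within -1 to 1 (shut at 1, half-way at 0, fully open at -1), set as the call begins (left out, the last holds). The fingers move at their own pace and stop on an object; the grip force is fixed at half the most. Time passes only in rows, so rows that repeat a pose let the fingers close. It gives the time, the measured TCP pose, the force and the opening at its end, in the units of the state.
- env.state(): the state, without advancing time (a new reading comes with each control period).
- env.read_camera(name): name is "side" or "top"; returns a dict with "image" (384x512x3 uint8, red, green, blue), "mtx" (3x3 intrinsics, pixels), "T" (4x4, takes a point from camera to world coordinates). Camera axes: x right, y up, looking along -z (the intrinsics and any distortion apply to the point x, -y, -z); pixel columns grow to the right and rows downward; lengths in mm; the calibration is good to about 2 mm. A picture is of the moment at which its call begins. There is no depth.
- env.job_done(): hands the job in, once; it reports no verdict.
Trained networks look in the newest picture that a camera, given by its name, has taken for a name from the list of things; names that differ only in an ending like _2 or _b are one class to them, and where a whole thing is asked for, a point or a joint stands for the part that bears it (a point fixed in the world has none). Each returns a list of dicts, best first, with "confidence" (0 to 1); they miss things now and then, are a little off and sometimes report something else, mostly with a low value. They report only what shows in the picture. A call takes as long as a camera call.
- env.look_for(camera, thing): "xy" ([column, row] in pixels, amid what is visible of it).
- env.outline_of(camera, thing): "region" (384x512 bool, what is visible of it) and "xy" ([column, row] in pixels, amid what is visible of it).
The state is a dict: "t": time; "joints": joint angles; "qvel": joint speeds; "tau": joint torques, N m; "eef_pos": TCP position; "tcp_rot": TCP orientation; "ft_force": force on the tool from outside, world axes, zero at the start; "moment": the same for the moment, N m; "opening": opening from 0.0 (shut) to 1.0 (fully open).
Only numpy, scipy, OpenCV 4.12 (cv2) and the standard library are available. Lean on these libraries where they do the work, as an engineer would, in place of code of your own. Each camera call takes 0.05 s, during which the arm holds its last target. There are 200 camera calls.

## Working session

There is one attempt and no reset: what is moved stays moved. The work goes in short steps, Python scripts to look and compute and a tool call to move; the robot and the scene stay as the last step left them, time stands still between calls to the robot, and variables do not carry over. Pictures are saved under pics/ and viewed, about 8 in all and at most 12, crops included, and the job is handed in when it is done.

Besides the shell and the picture viewer there is one more tool, called after ">>>" in YAML: its name, and indented under it one key for each argument. send_rows: Moves the arm, as the interface text tells. Its arguments: {"type":"object","properties":{"moves":{"type":"array","items":{"type":"array","items":{"type":"array","items":{"type":"number"}}}},"grip":{"type":"number"}},"required":["moves"]}

```bash
mkdir -p pics; python3 - <<'E'
from cell import env
import cv2,numpy as np
s=env.state();print(s['t'],s['eef_pos'],s['tcp_rot'],s['opening'])
for c in('top','side'):
    r=env.read_camera(c);cv2.imwrite(f'pics/{c}0.png',cv2.resize(r['image'][:,:,::-1],None,fx=1.5,fy=1.5))
    print(c,r['mtx'].tolist(),np.round(r['T'],3).tolist(),[k for k in r])
    for n in('clamp','clamp_wings','spare','spare_wing_end'):
        print(n,[(np.round(d['xy'],1).tolist(),round(d['confidence'],2)) for d in env.look_for(c,n)])
E
```

```text
0.0 [ 145.40433841 -607.61529066  222.08667096] [-3.14148082e+00  1.06250684e-03 -1.33597714e+00] 1.000479284174839
top [[431.60863638029804, 0.0, 261.91912291846825], [0.0, 431.60863638029804, 188.4582397063669], [0.0, 0.0, 1.0]] [[-0.016, 0.987, -0.158, 285.121], [-1.0, -0.014, 0.012, 17.063], [0.01, 0.158, 0.987, 1616.414], [0.0, 0.0, 0.0, 1.0]] ['image', 'mtx', 'T']
clamp [([314.2, 185.3], 0.87)]
clamp_wings []
spare [([223.2, 188.5], 0.7)]
spare_wing_end [([219.1, 186.8], 0.4)]
side [[468.881255098695, 0.0, 248.30582954011638], [0.0, 468.881255098695, 188.92391850760006], [0.0, 0.0, 1.0]] [[-0.998, -0.03, 0.047, 604.151], [0.054, -0.76, 0.647, 939.004], [0.016, 0.649, 0.761, 1199.867], [0.0, 0.0, 0.0, 1.0]] ['image', 'mtx', 'T']
clamp [([244.7, 157.9], 0.71)]
clamp_wings [([251.8, 136.0], 0.55)]
spare [([242.9, 242.5], 0.59)]
spare_wing_end []
```

View pics/top0.png

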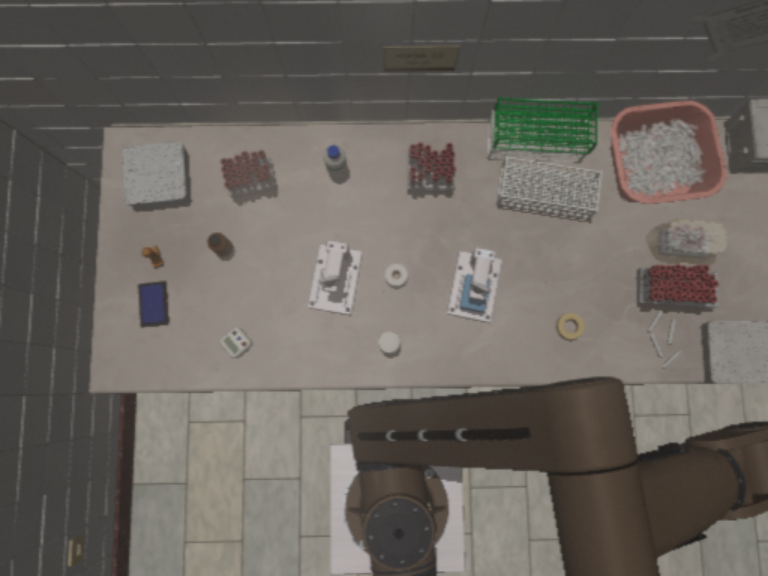

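View pics/side0.png

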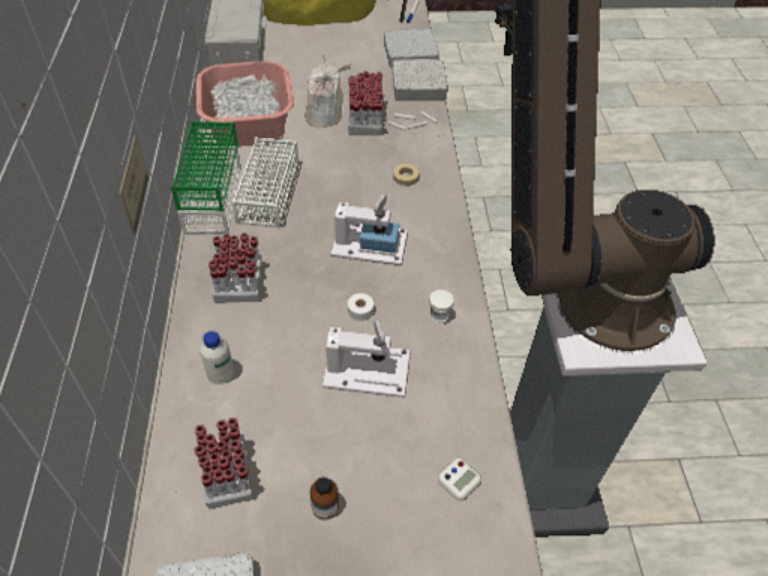

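The box clamp is the right one in the top view, near (318,185), and the upper one in the side view, with its wings near (254,136). The spare is the left/lower one. I'll look closer.

```bash
cat > h.py <<'E'
from cell import env
import cv2,numpy as np
def proj(r,P):
    P=np.atleast_2d(P); T=r['T']; c=(P-T[:3,3])@T[:3,:3]; c=c*[1,-1,-1]
    p=c@r['mtx'].T; return p[:,:2]/p[:,2:]
def ray(r,xy):
    d=np.linalg.inv(r['mtx'])@[*xy,1]; return r['T'][:3,3], r['T'][:3,:3]@(d*[1,-1,-1])
def onz(r,xy,z):
    o,d=ray(r,xy); return o+d*(z-o[2])/d[2]
def crop(r,c,h,f,name):
    u,v=int(c[0]-h),int(c[1]-h); im=r['image'][v:v+2*h,u:u+2*h,::-1]
    cv2.imwrite(name,cv2.resize(im,None,fx=f,fy=f,interpolation=cv2.INTER_CUBIC)); print(name,'origin',u,v,'scale',f)
E
python3 - <<'E'
from h import *
t=env.read_camera('top');s=env.read_camera('side')
crop(t,(317,188),30,9,'pics/t1.png');crop(s,(250,150),30,9,'pics/s1.png')
a=np.hstack([cv2.imread('pics/t1.png'),cv2.imread('pics/s1.png')]);cv2.imwrite('pics/ts1.png',cv2.resize(a,(800,400)))
for c in('top','side'):
    for d in env.outline_of(c,'clamp'): print(c,d['confidence'],d['xy'],d['region'].sum())
print(onz(t,(318,185),0),onz(s,(251.8,136),134))
E
```

```text
pics/t1.png origin 287 158 scale 9
pics/s1.png origin 220 120 scale 9
top 0.95 [316.7, 188.8] 1358
side 0.94 [245.9, 158.8] 1593
[ 553.85583618 -215.96465764    0.        ] [ 513.86104239 -196.9183283   134.        ]
```

View pics/ts1.png

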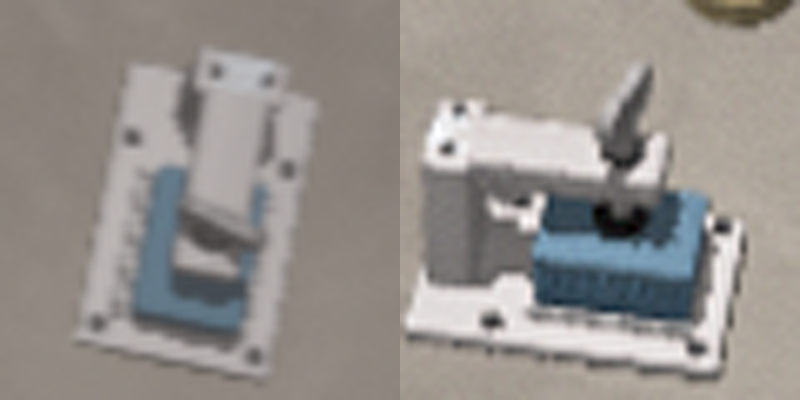

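The right half shows the side view: base corners at crop (745,220), (720,375) and (405,335), neck near (622,150), and the wing rising to (640,70). In the top view the base corners are (130,65), (318,100), (268,378) and (78,340), and the wing bar runs roughly from (180,210) to (262,242), so it stands nearly across the arm. Next I'll fit the pose and overlay it.

```bash
cat > fit.py <<'E'
from h import *
from scipy.optimize import least_squares
t=env.read_camera('top');s=env.read_camera('side')
k=60/400
tp=np.array([(130,65),(318,100),(268,378),(78,340)])*k+[287,158]
sp=np.array([(345,220),(320,375),(5,335)])*k+[220,120]
B=np.array([(105,55,12),(105,-55,12),(-60,-55,12),(-60,55,12)],float)
def W(p,L):
    c,q=np.cos(p[2]),np.sin(p[2]); return np.array(L)@np.array([[c,q,0],[-q,c,0],[0,0,1]])+[p[0],p[1],0]
f=lambda p:np.r_[(proj(t,W(p,B))-tp).ravel(),(proj(s,W(p,B[[2,3,0]]))-sp).ravel()]
r=least_squares(f,[514,-197,-.187],x_scale=[10,10,.1]);p=r.x
print(p,np.round(r.fun,1))
for n,c,pp in(('t',t,p),('s',s,p)):
    print(n,'axis@134 px',proj(c,W(p,[(0,0,134)])))
env_p=p
ims=[]
for c,ctr in((t,(317,188)),(s,(250,145))):
    for th in (1.0,1.4,1.8):
        u,v=ctr[0]-25,ctr[1]-28
        f8=5.3
        im=cv2.resize(np.ascontiguousarray(c['image'][v:v+50,u:u+50,::-1]),(266,266),interpolation=cv2.INTER_CUBIC)
        w=[(a*np.cos(th)-b*np.sin(th),a*np.sin(th)+b*np.cos(th),z) for z in(119,148) for a,b in((25,0),(21,4.5),(-21,4.5),(-25,0),(-21,-4.5),(21,-4.5))]
        q=(proj(c,W(p,w))-[u,v]+.5)*266/50
        for h in(q[:6],q[6:]): cv2.polylines(im,[np.int32(h)],True,(0,0,255),1)
        q=(proj(c,W(p,B))-[u,v]+.5)*266/50; cv2.polylines(im,[np.int32(q)],True,(0,255,0),1)
        A=[(-18,18,102),(105,18,102),(105,-18,102),(-18,-18,102)]
        q=(proj(c,W(p,A))-[u,v]+.5)*266/50; cv2.polylines(im,[np.int32(q)],True,(255,0,255),1)
        ims.append(im)
cv2.imwrite('pics/ov.png',np.vstack([np.hstack(ims[:3]),np.hstack(ims[3:])]))
E
python3 fit.py
```

```text
[ 5.06974779e+02 -2.00463358e+02 -2.13471613e-01] [-1.1 -0.6 -0.8 -0.2 -0.8  0.6 -1.2  0.5  0.1 -1.  -0.2 -1.8 -0.3 -2. ]
t axis@134 px [[319.3519995  191.95906393]]
s axis@134 px [[253.81225371 135.21235734]]
```

View pics/ov.png

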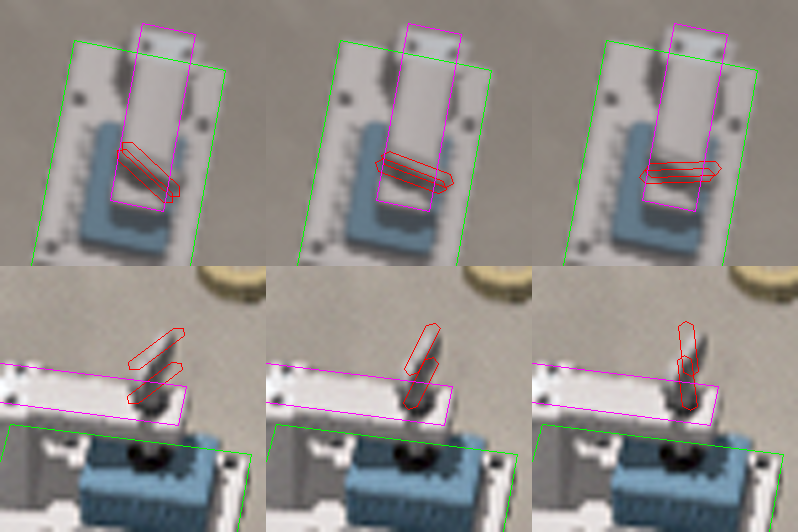

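The overlay fits best at a wing angle of about 1.4 rad, with the axis near (507,-200) and clamp yaw about -0.2. I'll move above it.

>>> send_rows:
  moves:
    - [[-0.26,-0.37,0,0,0,-0.31],[-0.52,-0.74,0,0,0,-0.62],[-0.52,-0.74,0,0,0,-0.62],[-0.52,-0.74,0,0,0,-0.62],[-0.52,-0.74,0,0,0,-0.62],[-0.52,-0.74,0,0,0,-0.62],[-0.52,-0.74,0,0,0,-0.62],[-0.52,-0.74,0,0,0,-0.62],[-0.52,-0.74,0,0,0,-0.62],[-0.52,-0.74,0,0,0,-0.62],[-0.52,-0.74,0,0,0,-0.62],[-0.52,-0.74,0,0,0,-0.62]]
  grip: -1

```text
t: 1.8
eef_pos: [324.5, -405.0, 222.6]
tcp_rot: [3.142, 0.0, -0.366]
ft_force: [-0.1, -1.2, 0.8]
opening: 0.999
```

```bash
cat > to.py <<'E'
import sys
from h import *
from scipy.spatial.transform import Rotation as R
x,y,z,yaw=map(float,sys.argv[1:5]);s=env.state()
r=R.from_euler('xyz',s['tcp_rot']);g=R.from_euler('xyz',[np.pi,0,yaw])
print(s['t'],np.round(s['eef_pos'],1),np.round(s['tcp_rot'],4),'j6',round(s['joints'][5],2),'F',np.round(s['ft_force'],1),'M',np.round(s['moment'],2),'op',round(s['opening'],3))
print('shift',np.round(r.inv().apply(np.array([x,y,z])-s['eef_pos'])/300,4),'turn',np.round((r.inv()*g).as_rotvec()/(np.pi/2),4))
E
python3 to.py 506 -200 200 -0.36
```

```text
1.8 [ 324.5 -405.   222.6] [ 3.1416e+00  1.0000e-04 -3.6560e-01] j6 -0.66 F [-0.1 -1.2  0.8] M [-0.06 -0.09 -0.01] op 0.999
shift [ 0.3205 -0.8546  0.0751] turn [ 0.      0.0001 -0.0036]
```

>>> send_rows:
  moves:
    - [[0.16,-0.43,0.04,0,0,0],[0.32,-0.855,0.075,0,0,0],[0.32,-0.855,0.075,0,0,0],[0.32,-0.855,0.075,0,0,0],[0.32,-0.855,0.075,0,0,0],[0.32,-0.855,0.075,0,0,0],[0.32,-0.855,0.075,0,0,0],[0.32,-0.855,0.075,0,0,0],[0.32,-0.855,0.075,0,0,0]]

```text
t: 2.55
eef_pos: [506.0, -198.2, 199.7]
tcp_rot: [3.142, 0.001, -0.362]
ft_force: [-1.4, -0.7, 0.0]
opening: 0.998
```

```bash
python3 to.py 506 -200 123 -0.36; python3 - <<'E'
from h import *
s=env.read_camera('side');crop(s,(252,125),35,8,'pics/s2.png')
e=env.state()['eef_pos'];print(proj(s,[e+[0,0,-8],[506,-200,134],[506,-200,102]]))
E
```

```text
2.55 [ 506.  -198.2  199.7] [ 3.1415e+00  6.0000e-04 -3.6180e-01] j6 -0.13 F [-1.4 -0.7  0. ] M [-0.08 -0.06  0.03] op 0.998
shift [0.0023 0.0056 0.2558] turn [ 0.0001  0.0004 -0.0011]
pics/s2.png origin 217 90 scale 8
[[254.76138987 122.25713155]
 [254.11456468 135.30103747]
 [253.86912902 142.30083453]]
```

View pics/s2.png

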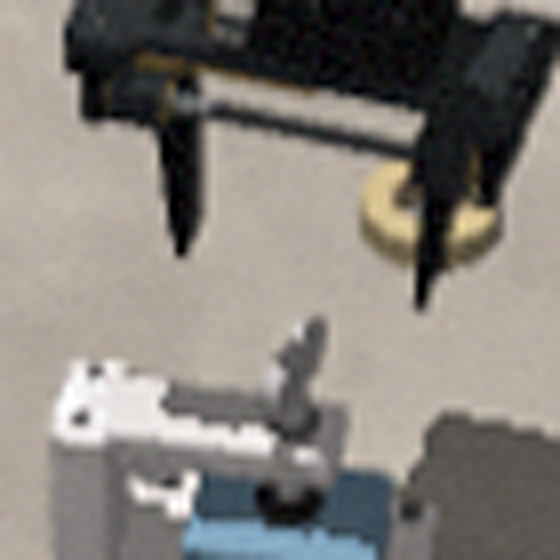

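The fingertips, at crop (180,250) and (420,305), straddle the wing, which spans roughly (315,318) to (285,405). The alignment is good, so I'll go down with y about -202.

>>> send_rows:
  moves:
    - [[0.0035,0.012,0.06,0,0,0],[0.0035,0.012,0.12,0,0,0],[0.0035,0.012,0.18,0,0,0],[0.0035,0.012,0.22,0,0,0],[0.0035,0.012,0.25,0,0,0],[0.0035,0.012,0.255,0,0,0],[0.0035,0.012,0.255,0,0,0]]

```text
t: 3.18
eef_pos: [505.0, -203.2, 123.6]
tcp_rot: [3.142, 0.0, -0.364]
ft_force: [-0.6, -1.0, 0.4]
opening: 0.997
```

>>> send_rows:
  moves:
    - [[0,0,0,0,0,0],[0,0,0,0,0,0],[0,0,0,0,0,0],[0,0,0,0,0,0],[0,0,0,0,0,0],[0,0,0,0,0,0],[0,0,0,0,0,0],[0,0,0,0,0,0],[0,0,0,0,0,0],[0,0,0,0,0,0],[0,0,0,0,0,0],[0,0,0,0,0,0]]
  grip: 1

```text
t: 4.18
eef_pos: [505.4, -202.4, 123.6]
tcp_rot: [3.141, -0.0, -0.362]
ft_force: [4.8, -1.4, -0.3]
opening: 0.215
```

```bash
python3 to.py 506 -202 123 -0.36; python3 - <<'E'
from h import *
s=env.read_camera('side');crop(s,(252,130),30,8,'pics/s3.png')
E
```

```text
4.1833 [ 505.4 -202.4  123.6] [ 3.1415e+00 -2.0000e-04 -3.6210e-01] j6 -0.14 F [ 4.8 -1.4 -0.3] M [-0.4  -1.16  0.04] op 0.215
shift [ 0.0013 -0.0019  0.002 ] turn [ 0.0001 -0.0001 -0.0013]
pics/s3.png origin 222 100 scale 8
```

View pics/s3.png

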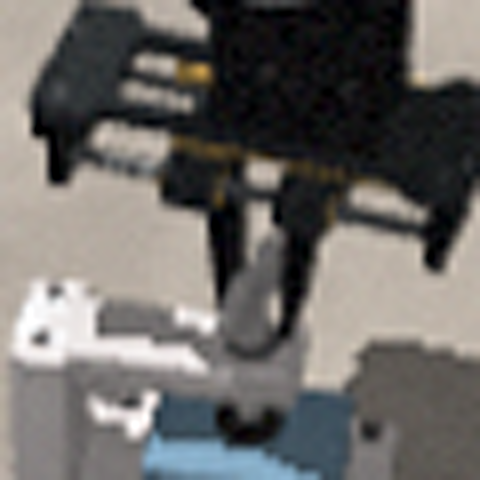

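The wing at crop (255,290) sits between the fingers. They're still closing (opening 0.215), so I'll let them finish.

>>> send_rows:
  moves:
    - [[0,0,0,0,0,0],[0,0,0,0,0,0],[0,0,0,0,0,0],[0,0,0,0,0,0],[0,0,0,0,0,0],[0,0,0,0,0,0],[0,0,0,0,0,0],[0,0,0,0,0,0]]

```text
t: 4.9
eef_pos: [508.5, -203.6, 123.9]
tcp_rot: [3.141, -0.008, -0.363]
ft_force: [15.4, -3.0, -9.8]
opening: 0.13
```

```bash
python3 to.py 506 -202 123 -0.36
```

```text
4.9 [ 508.5 -203.6  123.9] [ 3.1412 -0.0076 -0.3625] j6 -0.14 F [15.4 -3.  -9.8] M [-0.74 -2.86 -0.07] op 0.13
shift [-0.0096 -0.0022  0.0029] turn [ 0.0003 -0.0049 -0.0016]
```

The force along +x says the bar sits about 5 mm further along tool x, so I'll shift to centre on it.

>>> send_rows:
  moves:
    - [[0.008,0,0,0,0,0],[0.016,0,0,0,0,0],[0.016,0,0,0,0,0],[0.016,0,0,0,0,0],[0.016,0,0,0,0,0],[0.016,0,0,0,0,0],[0.016,0,0,0,0,0]]

```text
t: 5.48
eef_pos: [508.8, -203.7, 123.7]
tcp_rot: [3.142, 0.003, -0.362]
ft_force: [-5.5, 1.0, 5.3]
opening: 0.131
```

```bash
python3 to.py 506 -202 123 -0.36
```

```text
5.4833 [ 508.8 -203.7  123.7] [ 3.1416e+00  2.6000e-03 -3.6200e-01] j6 -0.14 F [-5.5  1.   5.3] M [0.15 0.9  0.02] op 0.131
shift [-0.0107 -0.002   0.0023] turn [ 0.      0.0017 -0.0013]
```

Closed, with side force mostly gone. I'll turn clockwise (+ about tool z) in small steps, watching force and opening.

>>> send_rows:
  moves:
    - [[-0.003,0,0,0,0,0.05],[-0.003,0,0,0,0,0.1],[-0.003,0,0,0,0,0.15],[-0.003,0,0,0,0,0.2],[-0.003,0,0,0,0,0.2],[-0.003,0,0,0,0,0.2]]

```text
t: 5.98
eef_pos: [508.0, -203.3, 123.7]
tcp_rot: [3.141, 0.003, -0.677]
ft_force: [-4.7, 2.5, 5.7]
opening: 0.129
```

```bash
python3 to.py 509 -203.5 123 -0.676
```

```text
5.9833 [ 508.  -203.3  123.7] [ 3.1409e+00  2.6000e-03 -6.7680e-01] j6 0.18 F [-4.7  2.5  5.7] M [ 0.34  0.9  -0.02] op 0.129
shift [ 0.0031 -0.0015  0.0022] turn [ 0.0004  0.0016 -0.0005]
```

>>> send_rows:
  moves:
    - [[-0.003,0,0,0,0,0.06],[-0.003,0,0,0,0,0.12],[-0.003,0,0,0,0,0.18],[-0.003,0,0,0,0,0.24],[-0.003,0,0,0,0,0.3],[-0.003,0,0,0,0,0.36],[-0.003,0,0,0,0,0.42],[-0.003,0,0,0,0,0.48],[-0.003,0,0,0,0,0.54],[-0.003,0,0,0,0,0.58],[-0.003,0,0,0,0,0.58],[-0.003,0,0,0,0,0.58]]

```text
t: 6.98
eef_pos: [506.9, -201.1, 123.6]
tcp_rot: [3.138, 0.004, -1.588]
ft_force: [-4.8, 12.3, 8.3]
opening: 0.131
```

```bash
python3 to.py 509 -203.5 123 -1.77; python3 - <<'E'
from h import *
s=env.read_camera('side');crop(s,(252,130),30,8,'pics/s4.png')
E
```

```text
6.9833 [ 506.9 -201.1  123.6] [ 3.1378  0.0036 -1.5879] j6 1.09 F [-4.8 12.3  8.3] M [2.38 0.79 0.05] op 0.131
shift [ 0.008  -0.0072  0.002 ] turn [0.0026 0.0021 0.1159]
pics/s4.png origin 222 100 scale 8
```

View pics/s4.png

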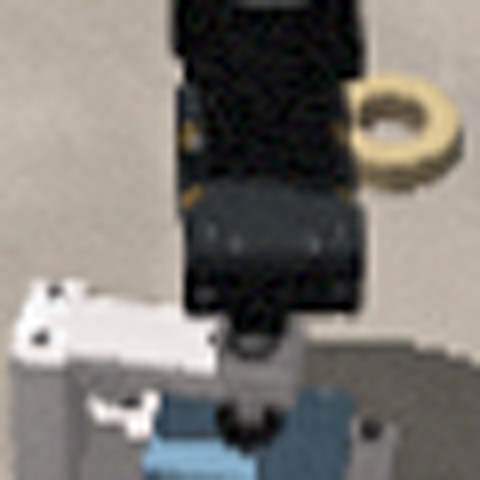

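The gripper has turned with the wing; side force is 12 N in +y, so I'll recentre by about 2.5 mm and continue slowly towards the stop.

>>> send_rows:
  moves:
    - [[-0.004,0.001,0,0,0,0],[-0.008,0.003,0,0,0,0],[-0.008,0.003,0,0,0,0.02],[-0.008,0.003,0,0,0,0.04],[-0.008,0.003,0,0,0,0.06],[-0.008,0.003,0,0,0,0.06],[-0.008,0.003,0,0,0,0.06]]

```text
t: 7.62
eef_pos: [506.9, -200.6, 123.7]
tcp_rot: [3.14, 0.0, -1.681]
ft_force: [-4.7, 0.9, 4.7]
opening: 0.129
```

```bash
python3 to.py 509 -203.5 123 -1.77
```

```text
7.6167 [ 506.9 -200.6  123.7] [ 3.1403e+00  3.0000e-04 -1.6805e+00] j6 1.18 F [-4.7  0.9  4.7] M [0.31 1.   0.05] op 0.129
shift [ 0.0089 -0.0079  0.0022] turn [0.0008 0.0001 0.057 ]
```

>>> send_rows:
  moves:
    - [[0,0,0,0,0,0.02],[0,0,0,0,0,0.04],[0,0,0,0,0,0.04],[0,0,0,0,0,0.04]]

```text
t: 7.95
eef_pos: [507.6, -200.6, 123.7]
tcp_rot: [-3.141, 0.0, -1.743]
ft_force: [-0.1, 3.2, 3.6]
opening: 0.124
```

```bash
python3 to.py 509 -203.5 123 -1.77
```

```text
7.95 [ 507.6 -200.6  123.7] [-3.1413e+00  2.0000e-04 -1.7431e+00] j6 1.25 F [-0.1  3.2  3.6] M [ 0.74  0.15 -0.08] op 0.124
shift [ 0.0088 -0.0061  0.0022] turn [-0.0002  0.0002  0.0171]
```

>>> send_rows:
  moves:
    - [[0,0,0,0,0,0.015],[0,0,0,0,0,0.03],[0,0,0,0,0,0.03],[0,0,0,0,0,0.03]]

```text
t: 8.28
eef_pos: [507.7, -200.5, 123.7]
tcp_rot: [-3.141, 0.0, -1.792]
ft_force: [-0.1, 4.0, 3.2]
opening: 0.127
```

```bash
python3 to.py 509 -203.5 123 -1.77
```

```text
8.2833 [ 507.7 -200.5  123.7] [-3.1413e+00  3.0000e-04 -1.7925e+00] j6 1.29 F [-0.1  4.   3.2] M [ 1.07 -0.04  0.05] op 0.127
shift [ 0.0087 -0.0065  0.0022] turn [-0.0002  0.0002 -0.0143]
```

>>> send_rows:
  moves:
    - [[0,0,0,0,0,0.015],[0,0,0,0,0,0.03],[0,0,0,0,0,0.03],[0,0,0,0,0,0.03]]

```text
t: 8.62
eef_pos: [507.7, -200.4, 123.7]
tcp_rot: [-3.141, 0.0, -1.839]
ft_force: [-0.4, 6.1, 3.2]
opening: 0.127
```

```bash
python3 to.py 509 -203.5 123 -1.77
```

```text
8.6167 [ 507.7 -200.4  123.7] [-3.1413e+00  3.0000e-04 -1.8393e+00] j6 1.34 F [-0.4  6.1  3.2] M [ 1.19 -0.1   0.18] op 0.127
shift [ 0.0087 -0.007   0.0023] turn [-0.0002  0.0002 -0.0441]
```

Moment about z is now rising (0.18 N m), near the expected stop. One more push to confirm.

>>> send_rows:
  moves:
    - [[0,0,0,0,0,0.02],[0,0,0,0,0,0.04],[0,0,0,0,0,0.04],[0,0,0,0,0,0.04]]

```text
t: 8.95
eef_pos: [507.1, -200.1, 123.7]
tcp_rot: [3.14, 0.001, -1.902]
ft_force: [-2.8, 7.2, 5.0]
opening: 0.13
```

```bash
python3 to.py 509 -203.5 123 -1.77
```

```text
8.95 [ 507.1 -200.1  123.7] [ 3.1404e+00  6.0000e-04 -1.9024e+00] j6 1.4 F [-2.8  7.2  5. ] M [1.51 0.43 0.05] op 0.13
shift [ 0.0086 -0.0096  0.0022] turn [ 0.0007  0.0004 -0.0843]
```

>>> send_rows:
  moves:
    - [[0,0,0,0,0,0.02],[0,0,0,0,0,0.04],[0,0,0,0,0,0.04],[0,0,0,0,0,0.04]]

```text
t: 9.28
eef_pos: [507.2, -200.0, 123.7]
tcp_rot: [3.14, 0.001, -1.965]
ft_force: [-1.8, 8.3, 6.1]
opening: 0.128
```

```bash
python3 to.py 509 -203.5 123 -1.77
```

```text
9.2833 [ 507.2 -200.   123.7] [ 3.1403e+00  5.0000e-04 -1.9647e+00] j6 1.47 F [-1.8  8.3  6.1] M [1.63 0.34 0.32] op 0.128
shift [ 0.0083 -0.0101  0.0022] turn [ 0.0008  0.0004 -0.124 ]
```

The moment isn't climbing cleanly (0.18, 0.05, 0.32) and the opening reads about 12 mm, not 9. The tips, 116 mm up, may be pinching the round neck below the wings and slipping. I'll release, rise and look.

>>> send_rows:
  moves:
    - [[0,0,0,0,0,0],[0,0,0,0,0,0],[0,0,0,0,0,0],[0,0,0,0,0,0],[0,0,0,0,0,0],[0,0,0,0,0,0],[0,0,-0.1,0,0,0],[0,0,-0.2,0,0,0],[0,0,-0.3,0,0,0],[0,0,-0.3,0,0,0]]
  grip: -1

```text
t: 10.12
eef_pos: [509.2, -201.7, 218.8]
tcp_rot: [-3.134, -0.001, -1.964]
ft_force: [0.4, -0.0, 0.4]
opening: 0.777
```

```bash
python3 to.py 508 -200.6 129 -1.784; python3 - <<'E'
from h import *
s=env.read_camera('side');crop(s,(252,132),25,10,'pics/a.png')
t=env.read_camera('top');crop(t,(317,188),25,10,'pics/b.png')
cv2.imwrite('pics/s5.png',cv2.resize(np.hstack([cv2.imread('pics/a.png'),cv2.imread('pics/b.png')]),(800,400)))
E
```

```text
10.1167 [ 509.2 -201.7  218.8] [-3.1336e+00 -1.0000e-03 -1.9643e+00] j6 1.47 F [ 0.4 -0.   0.4] M [ 0.03  0.   -0.01] op 0.777
shift [-0.0022  0.0074  0.2992] turn [-0.005  -0.0011 -0.1148]
pics/a.png origin 227 107 scale 10
pics/b.png origin 292 163 scale 10
```

View pics/s5.png

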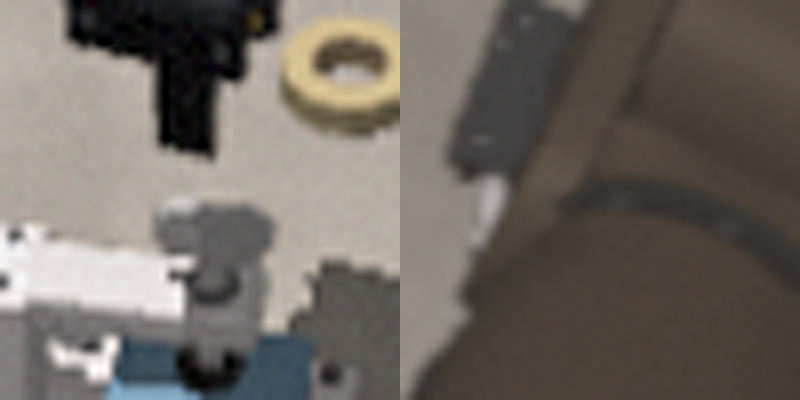

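The wing now lies along the arm, spanning (158,225) to (272,235) parallel to the arm edge, so it's at or near the stop. I'll regrip square to it at the expected yaw of -1.784 and 6 mm higher, so the pads hold only the flats.

>>> send_rows:
  moves:
    - [[-0.001,0.004,0.02,-0.005,-0.001,-0.06],[-0.002,0.007,0.08,-0.005,-0.001,-0.115],[-0.002,0.007,0.16,-0.005,-0.001,-0.115],[-0.002,0.007,0.22,-0.005,-0.001,-0.115],[-0.002,0.007,0.27,-0.005,-0.001,-0.115],[-0.002,0.007,0.297,-0.005,-0.001,-0.115],[-0.002,0.007,0.297,-0.005,-0.001,-0.115]]
  grip: -1

```text
t: 10.8
eef_pos: [504.8, -199.0, 122.1]
tcp_rot: [3.13, 0.003, -1.784]
ft_force: [-0.7, 0.4, 0.3]
opening: 1.001
```

```bash
python3 to.py 508 -200.6 129 -1.784
```

```text
10.8 [ 504.8 -199.   122.1] [ 3.1298  0.0034 -1.7838] j6 1.29 F [-0.7  0.4  0.3] M [ 0.02 -0.03  0.02] op 1.001
shift [ 0.003  -0.0115 -0.0231] turn [0.0075 0.0022 0.0001]
```

>>> send_rows:
  moves:
    - [[0,0,0,0,0,0],[0,0,0,0,0,0],[0,0,0,0,0,0],[0,0,0,0,0,0],[0,0,0,0,0,0],[0,0,0,0,0,0],[0,0,0,0,0,0],[0,0,0,0,0,0],[0,0,0,0,0,0],[0,0,0,0,0,0],[0,0,0,0,0,0],[0,0,0,0,0,0]]
  grip: 1

```text
t: 11.8
eef_pos: [505.8, -199.4, 124.5]
tcp_rot: [3.134, 0.002, -1.784]
ft_force: [0.3, -0.2, 0.4]
opening: 0.215
```

>>> send_rows:
  moves:
    - [[0,0,0,0,0,0],[0,0,0,0,0,0],[0,0,0,0,0,0],[0,0,0,0,0,0],[0,0,0,0,0,0],[0,0,0,0,0,0],[0,0,0,0,0,0],[0,0,0,0,0,0]]

```text
t: 12.47
eef_pos: [505.7, -199.9, 124.5]
tcp_rot: [3.134, 0.001, -1.784]
ft_force: [-1.8, -5.2, 0.2]
opening: 0.127
```

```bash
python3 to.py 508 -200.6 129 -1.784
```

```text
12.4667 [ 505.7 -199.9  124.5] [ 3.1341e+00  1.5000e-03 -1.7836e+00] j6 1.29 F [-1.8 -5.2  0.2] M [-0.9   0.33 -0.01] op 0.127
shift [ 0.0005 -0.0078 -0.015 ] turn [0.0048 0.0009 0.0002]
```

The measured pose was still settling, so I'm low again (124.5), and the opening still reads 0.127. Open, raise 7 mm, centre, close.

>>> send_rows:
  moves:
    - [[0,0,0,0,0,0],[0,0,0,0,0,0],[0,0,0,0,0,0],[0,0,0,0,0,0],[0.002,-0.007,-0.012,0.005,0,0],[0.002,-0.007,-0.024,0.005,0,0],[0.002,-0.007,-0.024,0.005,0,0],[0.002,-0.007,-0.024,0.005,0,0],[0.002,-0.007,-0.024,0.005,0,0]]
  grip: -0.5

```text
t: 13.22
eef_pos: [507.7, -200.5, 131.8]
tcp_rot: [-3.141, 0.002, -1.784]
ft_force: [0.2, -0.1, -0.1]
opening: 0.701
```

>>> send_rows:
  moves:
    - [[0,0,0,0,0,0],[0,0,0,0,0,0],[0,0,0,0,0,0],[0,0,0,0,0,0],[0,0,0,0,0,0],[0,0,0,0,0,0],[0,0,0,0,0,0],[0,0,0,0,0,0],[0,0,0,0,0,0],[0,0,0,0,0,0],[0,0,0,0,0,0],[0,0,0,0,0,0]]
  grip: 1

```text
t: 14.22
eef_pos: [507.7, -200.5, 131.7]
tcp_rot: [-3.141, 0.002, -1.784]
ft_force: [0.2, -0.3, -0.8]
opening: 0.092
```

>>> send_rows:
  moves:
    - [[0,0,0,0,0,0],[0,0,0,0,0,0],[0,0,0,0,0,0],[0,0,0,0,0,0],[0,0,0,0,0,0],[0,0,0,0,0,0]]

```text
t: 14.72
eef_pos: [507.7, -200.5, 131.7]
tcp_rot: [-3.141, 0.002, -1.784]
ft_force: [-0.9, -0.8, 0.2]
opening: 0.094
```

```bash
python3 to.py 508 -200.6 129 -1.784
```

```text
14.7167 [ 507.7 -200.5  131.7] [-3.1414e+00  2.2000e-03 -1.7837e+00] j6 1.28 F [-0.9 -0.8  0.2] M [0.03 0.02 0.02] op 0.094
shift [ 0.0002 -0.0009  0.009 ] turn [-0.0001  0.0014  0.0002]
```

Now 0.094 (9 mm) with nearly no force: a flush grip on the flats, which confirms the earlier hold was on the neck. Turn clockwise to press the stop.

>>> send_rows:
  moves:
    - [[0,0,0,0,0,0.01],[0,0,0,0,0,0.02],[0,0,0,0,0,0.02],[0,0,0,0,0,0.02]]

```text
t: 15.05
eef_pos: [507.7, -200.5, 131.7]
tcp_rot: [-3.142, 0.002, -1.815]
ft_force: [0.1, -0.4, 0.8]
opening: 0.097
```

```bash
python3 to.py 508 -200.6 129 -1.784
```

```text
15.05 [ 507.7 -200.5  131.7] [-3.1415e+00  2.1000e-03 -1.8146e+00] j6 1.31 F [ 0.1 -0.4  0.8] M [ 0.14 -0.02  0.46] op 0.097
shift [ 0.0003 -0.0009  0.009 ] turn [-0.0001  0.0013 -0.0195]
```

>>> send_rows:
  moves:
    - [[0,0,0,0,0,0.01],[0,0,0,0,0,0.02],[0,0,0,0,0,0.02],[0,0,0,0,0,0.02]]

```text
t: 15.38
eef_pos: [507.7, -200.4, 131.7]
tcp_rot: [-3.141, 0.002, -1.846]
ft_force: [0.3, 0.3, 0.3]
opening: 0.099
```

```bash
python3 to.py 508 -200.6 129 -1.784
```

```text
15.3833 [ 507.7 -200.4  131.7] [-3.1415e+00  2.1000e-03 -1.8463e+00] j6 1.35 F [0.3 0.3 0.3] M [ 0.28 -0.06  0.71] op 0.099
shift [ 0.0003 -0.001   0.0091] turn [-0.0001  0.0014 -0.0397]
```

Hard stop confirmed: moment 0.46 then 0.71 N m, and no lateral force. The flush stop yaw is about -1.785, so the quarter-turn target is about -0.214. Backing off.

>>> send_rows:
  moves:
    - [[0,0,0,0,0,-0.05],[0,0,0,0,0,-0.1],[0,0,0,0,0,-0.15],[0,0,0,0,0,-0.2],[0,0,0,0,0,-0.25],[0,0,0,0,0,-0.3],[0,0,0,0,0,-0.35],[0,0,0,0,0,-0.4],[0,0,0,0,0,-0.45],[0,0,0,0,0,-0.5],[0,0,0,0,0,-0.5],[0,0,0,0,0,-0.5]]

```text
t: 16.38
eef_pos: [508.0, -201.8, 131.7]
tcp_rot: [-3.14, -0.001, -1.061]
ft_force: [0.0, -8.6, -2.7]
opening: 0.093
```

```bash
python3 to.py 508 -200.6 129 -0.212
```

```text
16.3833 [ 508.  -201.8  131.7] [-3.1400e+00 -6.0000e-04 -1.0615e+00] j6 0.56 F [ 0.  -8.6 -2.7] M [-1.59  0.09  0.1 ] op 0.093
shift [-0.0035 -0.002   0.0091] turn [-0.0008 -0.0008 -0.5408]
```

>>> send_rows:
  moves:
    - [[0.004,0.002,0,0,0,-0.05],[0.004,0.002,0,0,0,-0.1],[0.004,0.002,0,0,0,-0.15],[0.004,0.002,0,0,0,-0.2],[0.004,0.002,0,0,0,-0.25],[0.004,0.002,0,0,0,-0.3],[0.004,0.002,0,0,0,-0.35],[0.004,0.002,0,0,0,-0.4],[0.004,0.002,0,0,0,-0.45],[0.004,0.002,0,0,0,-0.5],[0.004,0.002,0,0,0,-0.5],[0.004,0.002,0,0,0,-0.5]]

```text
t: 17.38
eef_pos: [509.1, -202.8, 131.7]
tcp_rot: [-3.14, -0.004, -0.276]
ft_force: [5.6, -4.0, -5.4]
opening: 0.091
```

```bash
python3 to.py 508 -200.6 129 -0.212
```

```text
17.3833 [ 509.1 -202.8  131.7] [-3.1401 -0.0036 -0.2764] j6 -0.23 F [ 5.6 -4.  -5.4] M [-0.92 -1.22  0.01] op 0.091
shift [-0.0057 -0.0061  0.009 ] turn [-0.0009 -0.0023 -0.041 ]
```

>>> send_rows:
  moves:
    - [[0.004,0.001,0,0,0,-0.02],[0.004,0.001,0,0,0,-0.041],[0.004,0.001,0,0,0,-0.041],[0.004,0.001,0,0,0,-0.041],[0.004,0.001,0,0,0,-0.041]]

```text
t: 17.8
eef_pos: [509.3, -202.9, 131.7]
tcp_rot: [-3.14, -0.001, -0.213]
ft_force: [2.7, -3.7, -3.4]
opening: 0.095
```

```bash
python3 to.py 508 -200.6 129 -0.212; python3 - <<'E'
from h import *
s=env.read_camera('side');crop(s,(252,132),25,10,'pics/s6.png')
E
```

```text
17.8 [ 509.3 -202.9  131.7] [-3.1399e+00 -1.4000e-03 -2.1270e-01] j6 -0.29 F [ 2.7 -3.7 -3.4] M [-0.8  -0.78  0.02] op 0.095
shift [-0.0058 -0.0065  0.0091] turn [-0.0011 -0.0009 -0.0005]
pics/s6.png origin 227 107 scale 10
```

View pics/s6.png

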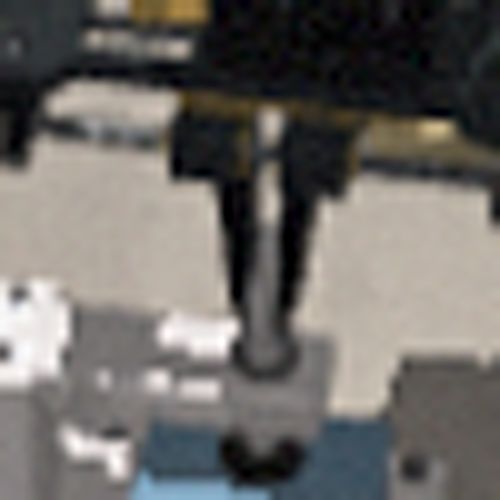

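The wing, at crop (265,300), is seen edge-on and held flush between both fingers, square across the arm. The yaw of -0.213 is 1.57 rad back from the stop, so I'm handing in.

```bash
python3 -c "
from cell import env
print(env.job_done())"
```

```text
the job is handed in; nothing more can be done
None
```

The thumbscrew on the clamp with the slide box was turned clockwise to its hard stop and then backed off a quarter turn. The gripper is still holding it there, and the job was handed in at about 18 s.

- **First grip:** it sat too low and held the neck under the wings. The opening read about 12 mm and the grip seemed to slip near the stop, with an uneven moment. I released, raised the gripper and took the wings by their flat faces, and the opening then read 9 mm.
- **Stop:** with the flush grip, pressing clockwise raised the moment to 0.46 and then 0.71 N m, with almost no side force. I extrapolated the stop to a gripper yaw of about -1.785 rad. The camera fit had predicted -1.784.
- **Final setting:** the yaw is -0.213 rad, which is 1.57 rad back from the stop. The opening is 0.095 (9 mm), and about 6 N of force remains on the tool. The last picture shows the wings square across the arm, held between both fingers.
- **Not checked:** I inferred the clearance between foot and box from the angle and did not see it directly. I did not work near the spare clamp or the other objects, but took no final picture of them.

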